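# Click the reamer cone onto the citrus press drive

## Robot

A 7-joint arm with a two-finger parallel gripper is mounted at the origin on a cart in front of the work surface, level with it; the furniture and walls round the work are solid. World frame = base frame: x ahead of the robot, y to its left, z up, the work surface at z = 0. Lengths are in m, angles in rad, forces in N, time in s.
With the tool pointing down it reaches from about 0.425 to 0.925 m from the base axis. Payload 6.8 kg.
Tool frame: the origin (TCP) lies at the very end of the fingers, on their centre line; the grasp point (between the pads) lies 19 mm behind it; z points along the fingers, y is the line along which they close (so a half turn about z gives the same grasp; the last joint's range is limited). The gripper opens to 85 mm and grips with 20 to 120 N. Pads are 22 mm wide; open, the fingers measure 114 mm over their backs; the gripper's body (76 mm by 85 mm) begins 54 mm behind the grasp point. The pads swing forward as they close: fully open they stand 13 mm farther back than shut.
Start: joints at [1.071, 0.477, 0.022, 1.555, -0.011, 1.109, -0.083], TCP at [0.258, -0.624, 0.231] pointing down, gripper open.
Joint ranges: [-2.96, 2.96], [-0.34, 2.1], [-1.41, 1.46], [0.24, 2.44], [-1.37, 4.51], [0.17, 1.92], [-2.96, 2.96]. Speed limits (rad/s): [2.39, 2.39, 3.14, 3.14, 3.14, 3.14, 3.14].

## Interface

Orientations are given as a unit quaternion [w, x, y, z].
In Python, from station import bot gives the robot as it stands. The module is installed in compiled form; this text tells all that it offers.
- The arm moves only by the shell command python3 -m jog 'ROWS' [OPENING] [FORCE]. ROWS is JSON, a list of rows, each a list of 4 numbers: the shift along the tool's x, y, z in cm, then the turn about the tool's z in rad. In form: [[x, y, z, spin], ...]. A call has 1 to 20 rows; each row is the pose to reach, as a shift and turn from the pose commanded when the call began, along the tool's axes at that moment; what a row does not reach only later rows make up. A row lasts 1/12 s, in which the tool goes at most 41.7 mm and 7.16 degrees, less where a joint would pass 70% of its speed; a pose out of reach is approached as far as the arm can. A call with a gripper value outside its range is refused whole. OPENING is the closure, from -1 (fully open) to 1 (shut), set as the call begins (- or left out, the last holds). The fingers move at their own pace and stop on an object; FORCE is the grip in N (left out, the last holds). Time passes only in rows, so rows that repeat a pose let the fingers close. It gives the time, the measured TCP pose, the force, the opening and the grip force at its end, in the units of the state.
- bot.get_obs(): the state, without advancing time (a new reading comes with each control period).
- bot.read_camera(name): name is "scene" or "top"; returns a dict with "pixels" (420x560x3 uint8, red, green, blue), "depth" (420x560 float32, m along the optical axis (not along the pixel's ray), 0 where there is no reading), "fovy" (degrees; the focal length in pixels is half the picture's height over the tangent of half this angle, whatever the lens; pixels are square), "cx", "cy" (the principal point, pixels), "distortion" ([k1, k2, p1, p2, k3] as OpenCV has them; the pictures are not rectified), "pose" (4x4, takes a point from camera to world coordinates). Camera axes: x right, y down, z forward; pixel columns grow to the right and rows downward; lengths in m; the calibration is good to about 2 mm. A picture is of the moment at which its call begins.
- bot.hand_in(): hands the job in; it is judged then, once.
The state is a dict: "t": time; "q": joint angles; "joint_vel": joint speeds; "joint_torque": joint torques, N m; "eef_pos": TCP position; "tool_rot": TCP orientation; "contact_force": force on the tool from outside, world axes, zero at the start; "torque": the same for the moment, N m; "gripper_width": opening from 0.0 (shut) to 1.0 (fully open); "grasp_force": force on a finger pad.
Only numpy, scipy, OpenCV 4.12 (cv2) and the standard library are available. Lean on these libraries where they do the work, as an engineer would, in place of code of your own. Each camera call takes 0.05 s, during which the arm holds its last target. There are 200 camera calls.

## Task

Fit the white reamer cone onto the square drive of the citrus press. Set it on top, turn it under light pressure until it drops over the square, then press it down until the spring ball clicks and the cone sits fully home on the steel collar, and let go. Never force it: keep the force on the press under 45 N, and leave the other things where they are.

Things in the scene. Friction and masses are not known exactly. Their poses are not given: they have to be found in the camera images.
- cone: Loose white reamer cone, 120 g, upright on the worktop: below a square hub 36 x 36 mm, 38 mm high, above it a ribbed blunt cone up to 64 mm over the underside. In the underside is a square socket, 22 x 22 mm, parallel with the hub's sides, 28 mm deep, mouth bevelled 1.5 mm. Origin: centre of the underside; z up, x and y square to the hub's sides. Fits in any of four quarter turns.
- cone_grip (a point): Point on the cone's axis 26 mm above its underside, where the hub's four upright flat sides (36 mm apart) are best gripped. Inside, a 22 mm wide lip runs from the mouth to 5.5 mm up; above it, from 5.5 to 18.5 mm, a groove 4 mm deep runs round all four inner faces: the dimple for the ball.
- drive_seat (a point): Centre of the top of the steel collar (33 mm across) on the citrus press, a low round grey motor base 132 mm across and 50 mm high, fixed on the worktop. 60 mm above the worktop; z up. The square drive rises from here. Home, the cone's underside lies on this collar. A push of 20 N is safe; over 45 N of contact force (push, ball and sides added up) harms it.
- drive_top (a point): Centre of the top of the drive, 26 mm above drive_seat. The drive is steel, 20 x 20 mm square, its top 3 mm tapered to 15 mm. Its turn about z varies and is NOT measured (this point's x, y axes do not turn with it); the spindle is stiff to turn (0.35 N m). Set on more than about 6 degrees wrong, the cone stops on top, its underside 22 to 26 mm above drive_seat.
- ball_level (a point): Point on the drive's axis 12 mm above drive_seat, level with the spring ball in one face of the drive: 12 mm across, standing 4 mm out. The cone's lip meets it with the underside about 17 mm above drive_seat, must then be pushed down with about 4 to 15 N (the ball's sideways spring adds up to 20 N of contact force), and snaps over it at about 6 mm.
- egg_cup: Bystander: turned wooden egg cup, 47 mm across, 58 mm high; origin under its centre. Leave it standing where it is.
- garlic: Bystander: garlic bulb, 56 mm; origin under its centre. Leave it where it is.
- tumbler: Bystander: empty clear glass tumbler, 80 mm across, 91 mm high; origin under its centre. Leave it where it is.
There are look-alikes about, which are no part of the job. What is meant by the cone is not orange, and is the larger of those in its own colour.

How it is judged:
On the way, in this order (a step that is already met when the one before it is completed fails the run):
1. the cone is held clear of the worktop (height (world z) of cone above 0.04 m and contact force between the fingers and cone above 1 N), for 0.2 s.
2. the socket has dropped over the square drive (z of cone in the frame of drive_seat below 0.019 m and horizontal distance between cone and drive_seat below 0.005 m), for 0.1 s.
At the end, for the whole second after the job is handed in: The cone stands on the drive, ball clicked in: its underside within 2 mm of the collar, within 4 mm of the axis, upright within 0.08 rad, at rest and released (z of cone in the frame of drive_seat below 0.002 m and horizontal distance between cone and drive_seat below 0.004 m and angle between cone's own z axis and vertical below 0.08 rad and linear speed of cone below 0.01 m/s); the robot touches nothing.
It fails at once if the contact forces between cone and press add up to more than 45 N (contact force between cone and juicer above 45 N).
It fails at once if the egg cup is moved or tipped (distance of egg_cup from where it was at the start of the episode above 0.015 m or angle between egg_cup's own z axis and vertical above 0.3 rad).
It fails at once if the garlic is moved (distance of garlic from where it was at the start of the episode above 0.015 m).
It fails at once if the tumbler is moved or tipped (distance of tumbler from where it was at the start of the episode above 0.015 m or angle between tumbler's own z axis and vertical above 0.3 rad).
It also fails if it takes over 67 s, if anything falls off the work surface, if the arm or the gripper's body presses on something with over 40 N, if the wrist force passes 120 N, or if a joint passes its speed limit or range.

## Working session

There is one attempt and no reset: what is moved stays moved. The work goes in short steps, Python scripts to look and compute and a shell command to move; the robot and the scene stay as the last step left them, time stands still between calls to the robot, and variables do not carry over. Pictures are saved under pics/ and viewed, at most 10 in all, crops included, and the job is handed in when it is done.

```bash
mkdir -p pics; cat > h.py <<'E'
import numpy as np, cv2
from station import bot
def cloud(r):
    H,W=r['depth'].shape
    f=H/2/np.tan(np.radians(r['fovy'])/2)
    K=np.array([[f,0,r['cx']],[0,f,r['cy']],[0,0,1]])
    v,u=np.mgrid[0:H,0:W]
    n=cv2.undistortPoints(np.stack([u,v],-1).reshape(-1,1,2).astype(np.float64),K,np.array(r['distortion'],float)).reshape(H,W,2)
    d=r['depth']; p=np.dstack([n[...,0]*d,n[...,1]*d,d])
    T=np.array(r['pose']); P=p@T[:3,:3].T+T[:3,3]; P[d==0]=np.nan
    return P
E
python3 - <<'E'
from h import *
for n in ("scene","top"):
    r=bot.read_camera(n); cv2.imwrite(f"pics/{n}0.png",r['pixels'][...,::-1]); np.savez(f"{n}0.npz",P=cloud(r),px=r['pixels'])
    print(n,r['fovy'],np.round(r['pose'],3).tolist())
print(bot.get_obs())
E
```

```text
scene 50.42740884633531 [[0.658, -0.473, 0.585, 0.068], [-0.753, -0.392, 0.529, -0.403], [-0.021, -0.789, -0.614, 0.618], [0.0, 0.0, 0.0, 1.0]]
top 46.497571648678395 [[0.024, -0.984, 0.175, 0.403], [-1.0, -0.023, 0.008, 0.06], [-0.004, -0.176, -0.984, 0.976], [0.0, 0.0, 0.0, 1.0]]
{'t': 0.1, 'q': array([ 1.07093774,  0.47771877,  0.02230783,  1.55635566, -0.01151289,
        1.10928437, -0.08306842]), 'joint_vel': array([-0.00064244, -0.00126843,  0.00022943, -0.00218052,  0.00027   ,
       -0.00083921,  0.00122406]), 'joint_torque': array([ 3.87784035e-03, -5.97764432e+01,  1.61337174e+00, -2.81955725e+01,
        1.28245240e-02,  5.02787414e-03, -1.44365448e-06]), 'eef_pos': array([ 0.25753447, -0.623363  ,  0.23042005]), 'tool_rot': array([-7.93603945e-04,  9.80869112e-01,  1.94666671e-01, -2.04188493e-04]), 'contact_force': array([-0.36423036,  0.1905968 ,  0.03038316]), 'torque': array([ 0.01501011,  0.00489623, -0.05455695]), 'grasp_force': 0.0, 'gripper_width': 0.9993469962442652}
```

View pics/top0.png

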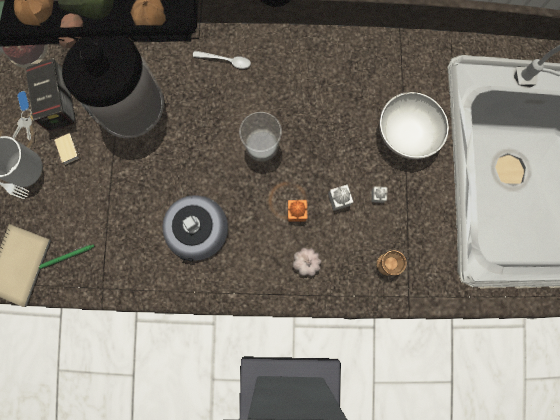

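View pics/scene0.png

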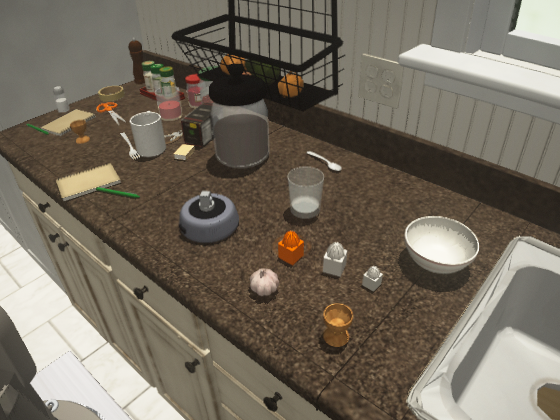

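The top view shows the white cone at (342,197), the small look-alike at (380,194), the orange one at (297,210), and the drive on the press at (191,225). The garlic is at (306,262), the egg cup at (391,263) and the tumbler at (262,138).

```bash
python3 - <<'E'
from h import *
ims=[]
d={n:np.load(n+"0.npz") for n in("top","scene")}
Pt=d['top']['P']
c=Pt[197,342]; j=Pt[225,191]; print(c,j)
for nm,px in dict(small=(380,194),orange=(297,210),garlic=(306,262),egg=(391,263),tum=(262,150)).items(): print(nm,Pt[px[1],px[0]].round(3))
for n in d:
    P=d[n]['P'].reshape(-1,3)
    for nm,o,rad,zs in(("cone",c,.03,[(.006,.034),(.006,.04),(.041,.07),(.034,.04)]),("drive",j,.03,[(.0555,.0625),(.064,.079),(.064,.09),(.083,.09)]),("base",j,.09,[(.02,.04),(.047,.053)])):
        m0=np.hypot(*(P[:,:2]-o[:2]).T)<rad
        for z in zs:
            Q=P[m0&(P[:,2]>z[0])&(P[:,2]<z[1])]
            if len(Q)<4: print(n,nm,z,len(Q));continue
            R=cv2.minAreaRect((Q[:,:2]*1000).astype(np.float32))
            print(n,nm,z,len(Q),"rect",np.round(R[0],1),np.round(R[1],1),round(R[2],1),"zmax",Q[:,2].max().round(4))
def crop(n,x,y,w=45):
    return cv2.resize(d[n]['px'][y-w:y+w,x-w:x+w,::-1],(390,290*390//290//1),interpolation=cv2.INTER_CUBIC)[:,:]
a=[cv2.resize(d[n]['px'][y-30:y+30,x-40:x+40,::-1],(400,300),interpolation=cv2.INTER_CUBIC) for n,x,y in(("top",342,197),("top",191,225),("scene",335,258),("scene",208,210))]
cv2.imwrite("pics/c.png",np.vstack([np.hstack(a[:2]),np.hstack(a[2:])]))
E
```

```text
[ 0.58703003 -0.06397541  0.05888556] [0.52216296 0.21792052 0.08741555]
small [ 0.598 -0.141  0.043]
orange [0.559 0.022 0.064]
garlic [0.462 0.003 0.047]
egg [ 0.464 -0.164  0.029]
tum [0.691 0.094 0.011]
top cone (0.006, 0.034) 73 rect [594.5 -64.8] [36.1 36.6] 17.4 zmax 0.0338
top cone (0.006, 0.04) 193 rect [594.9 -64.9] [36.8 37.3] 17.8 zmax 0.04
top cone (0.041, 0.07) 197 rect [594.8 -63.2] [32.6 30.8] 22.7 zmax 0.0665
top cone (0.034, 0.04) 120 rect [595.1 -64.8] [36.9 37. ] 18.8 zmax 0.04
top drive (0.0555, 0.0625) 84 rect [527.8 222.3] [30.8 32.7] 3.3 zmax 0.0625
top drive (0.064, 0.079) 27 rect [526.6 215.6] [13.1 26.1] 76.8 zmax 0.0783
top drive (0.064, 0.09) 150 rect [529.4 221.4] [20.7 23.5] 34.2 zmax 0.089
top drive (0.083, 0.09) 100 rect [528.3 222.7] [19.5 20. ] 34.3 zmax 0.089
top base (0.02, 0.04) 373 rect [525.4 222.2] [122.2 127.6] 23.7 zmax 0.04
top base (0.047, 0.053) 1849 rect [527.8 223.9] [109.7 109.2] 11.3 zmax 0.053
scene cone (0.006, 0.034) 241 rect [585.8 -76.3] [23.5 46.4] 55.5 zmax 0.034
scene cone (0.006, 0.04) 328 rect [592.5 -67.1] [36.4 36.3] 18.2 zmax 0.04
scene cone (0.041, 0.07) 238 rect [591.9 -66.7] [29.6 34.9] 17.1 zmax 0.0659
scene cone (0.034, 0.04) 87 rect [593.2 -67. ] [33.5 37.2] 21.6 zmax 0.04
scene drive (0.0555, 0.0625) 72 rect [523.9 218.5] [26.1 31. ] 44.5 zmax 0.0624
scene drive (0.064, 0.079) 73 rect [523.8 216.1] [15.6 25.5] 64.7 zmax 0.0789
scene drive (0.064, 0.09) 149 rect [526.4 220.4] [19.6 25.1] 37.1 zmax 0.0877
scene drive (0.083, 0.09) 54 rect [526.6 221.2] [19.2 19.9] 34.2 zmax 0.0877
scene base (0.02, 0.04) 565 rect [513.2 200.1] [ 76.1 127.9] 58.2 zmax 0.0399
scene base (0.047, 0.053) 885 rect [525.8 220.8] [107.5 105.8] 47.7 zmax 0.053
```

View pics/c.png

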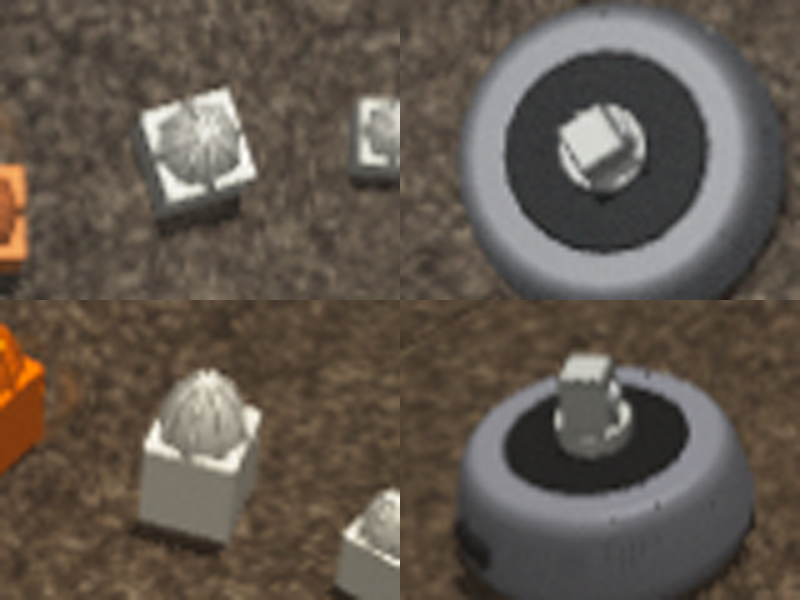

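```bash
cat > go.py <<'E'
import sys, numpy as np
from station import bot
from scipy.spatial.transform import Rotation as Ro
o=bot.get_obs(); R=Ro.from_quat(np.roll(o['tool_rot'],-1)).as_matrix()
yaw=np.degrees(np.arctan2(R[1,1],R[0,1]))
print("t",o['t'],"pos",o['eef_pos'].round(4),"yaw_y",yaw.round(2),"tilt",np.degrees(np.arccos(-R[2,2])).round(2),"F",o['contact_force'].round(1),"T",o['torque'].round(2),"w",round(o['gripper_width'],3),"g",round(o['grasp_force'],1))
if len(sys.argv)>3:
    x,y,z,a=map(float,sys.argv[1:5]); d=R.T@(np.array([x,y,z])-o['eef_pos'])*100
    print("rel cm",d.round(2),"spin",np.radians(-((a-yaw+180)%360-180)).round(3))
E
python3 go.py .5938 -.066 .16 18
```

```text
t 0.1 pos [ 0.2575 -0.6234  0.2304] yaw_y -67.55 tilt 0.09 F [-0.4  0.2  0. ] T [ 0.02  0.   -0.05] w 0.999 g 0.0
rel cm [ 52.36 -38.66   7.1 ] spin -1.493
```

```bash
python3 -m jog '[[26,-19,0,-0.7],[26,-19,0,-0.7],[26,-19,0,-0.7],[26,-19,0,-0.7],[26,-19,0,-0.7],[26,-19,0,-0.7],[26,-19,0,-0.7],[26,-19,0,-0.7],[52.36,-38.66,3,-1.493],[52.36,-38.66,5,-1.493],[52.36,-38.66,7.1,-1.493],[52.36,-38.66,7.1,-1.493],[52.36,-38.66,7.1,-1.493],[52.36,-38.66,7.1,-1.493],[52.36,-38.66,7.1,-1.493],[52.36,-38.66,7.1,-1.493],[52.36,-38.66,7.1,-1.493],[52.36,-38.66,7.1,-1.493],[52.36,-38.66,7.1,-1.493],[52.36,-38.66,7.1,-1.493]]' -1 40; python3 go.py .5938 -.066 .006 18
```

```text
t: 1.77
eef_pos: [0.5934, -0.0687, 0.1602]
tool_rot: [0.0, 0.589, 0.808, -0.001]
contact_force: [0.7, 0.7, 0.4]
gripper_width: 1.001
grasp_force: 0.0
t 1.7667 pos [ 0.5934 -0.0687  0.1602] yaw_y 17.85 tilt 0.08 F [0.7 0.7 0.4] T [-0.04  0.02  0.01] w 1.001 g 0.0
rel cm [ 0.26  0.13 15.42] spin -0.003
```

```bash
python3 -m jog '[[0,0,0,0],[0,0,0,0]]' ; python3 go.py .5938 -.066 .006 18
```

```text
t: 1.93
eef_pos: [0.5937, -0.0685, 0.1607]
tool_rot: [0.0, 0.589, 0.808, -0.0]
contact_force: [-0.5, 0.3, 0.6]
gripper_width: 1.002
grasp_force: 0.0
t 1.9333 pos [ 0.5937 -0.0685  0.1607] yaw_y 17.83 tilt 0.05 F [-0.5  0.3  0.6] T [ 0.03 -0.02 -0.03] w 1.002 g 0.0
rel cm [ 0.25  0.08 15.47] spin -0.003
```

```bash
python3 -m jog '[[0.25,0.1,4,0],[0.25,0.1,8,0],[0.25,0.1,11,0],[0.25,0.1,13,0],[0.25,0.1,14.5,0],[0.25,0.1,15.2,0],[0.25,0.1,15.45,0],[0.25,0.1,15.45,0],[0.25,0.1,15.45,0]]'; python3 go.py .5938 -.066 .006 18
python3 - <<'E'
from h import *
r=bot.read_camera("scene"); cv2.imwrite("pics/s1.png",cv2.resize(r['pixels'][180:330,240:440,::-1],(800,600)))
E
```

```text
t: 2.68
eef_pos: [0.5951, -0.0642, 0.0069]
tool_rot: [0.001, 0.588, 0.809, 0.0]
contact_force: [-0.1, 1.6, 0.5]
gripper_width: 1.001
grasp_force: 0.0
t 2.6833 pos [ 0.5951 -0.0642  0.0069] yaw_y 17.96 tilt 0.1 F [-0.1  1.6  0.5] T [ 0.04 -0.05 -0.02] w 1.001 g 0.0
rel cm [-0.13 -0.18  0.09] spin -0.001
```

View pics/s1.png

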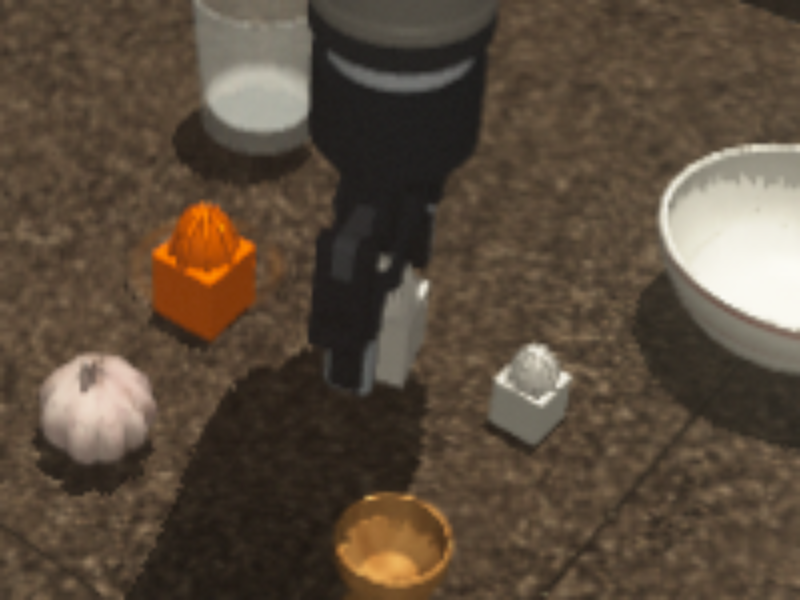

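The fingers straddle the cone, seen at (380,330) in the crop, clear of the small cone at (530,395) and the orange one at (205,270). I'll close on it and lift.

```bash
python3 -m jog '[[0,0,0,0],[0,0,0,0],[0,0,0,0],[0,0,0,0],[0,0,0,0],[0,0,0,0],[0,0,0,0],[0,0,0,0],[0,0,0,0],[0,0,0,0]]' 1 60; python3 go.py
python3 -m jog '[[0,0,-1,0],[0,0,-3,0],[0,0,-6,0],[0,0,-9,0],[0,0,-12,0],[0,0,-14,0],[0,0,-14,0],[0,0,-14,0],[0,0,-14,0]]'; python3 go.py .5272 .222 .16 34
```

```text
t: 3.57
eef_pos: [0.5947, -0.0639, 0.0063]
tool_rot: [0.0, 0.588, 0.809, 0.0]
contact_force: [-1.1, 0.7, 6.9]
gripper_width: 0.412
grasp_force: 60.4
t 3.5667 pos [ 0.5947 -0.0639  0.0063] yaw_y 17.99 tilt 0.05 F [-1.1  0.7  6.9] T [-0.05  0.21  0.04] w 0.412 g 60.4
t: 4.32
eef_pos: [0.5932, -0.0642, 0.1449]
tool_rot: [-0.001, 0.588, 0.809, -0.001]
contact_force: [-1.1, 0.5, -1.2]
gripper_width: 0.413
grasp_force: 60.1
t 4.3167 pos [ 0.5932 -0.0642  0.1449] yaw_y 17.99 tilt 0.11 F [-1.1  0.5 -1.2] T [ 0.01 -0.01 -0.03] w 0.413 g 60.1
rel cm [29.25  2.56 -1.51] spin -0.279
```

```bash
python3 -m jog '[[3,0.2,-1.5,-0.05],[7,0.6,-1.5,-0.1],[11,1,-1.5,-0.15],[15,1.3,-1.5,-0.2],[19,1.6,-1.5,-0.25],[23,2,-1.5,-0.279],[26,2.3,-1.5,-0.279],[28.3,2.5,-1.5,-0.279],[29.25,2.56,-1.5,-0.279],[29.25,2.56,-1.5,-0.279],[29.25,2.56,-1.5,-0.279],[29.25,2.56,-1.5,-0.279]]'; python3 go.py .5272 .222 .10 34
python3 - <<'E'
from h import *
o=bot.get_obs()['eef_pos']
for n in("scene","top"):
    r=bot.read_camera(n);P=cloud(r);px=r['pixels'].astype(int)
    np.savez(n+"1.npz",P=P,px=r['pixels'])
    Q=P.reshape(-1,3); C=px.reshape(-1,3)
    m=(np.hypot(*(Q[:,:2]-o[:2]).T)<.035)&(Q[:,2]>.12)&(Q[:,2]<.23)&(C.min(1)>90)
    Q=Q[m]; print(n,len(Q),Q.min(0).round(4),Q.max(0).round(4)); print(np.percentile(Q[:,2],[1,5,25,50,75,95]).round(4))
    if n=="scene": cv2.imwrite("pics/s2.png",cv2.resize(r['pixels'][110:260,120:320,::-1],(800,600)))
E
```

```text
t: 5.32
eef_pos: [0.5287, 0.2196, 0.1598]
tool_rot: [-0.0, 0.471, 0.882, -0.001]
contact_force: [-1.4, -0.6, -2.3]
gripper_width: 0.414
grasp_force: 60.1
t 5.3167 pos [0.5287 0.2196 0.1598] yaw_y 33.83 tilt 0.14 F [-1.4 -0.6 -2.3] T [-0.04  0.04 -0.01] w 0.414 g 60.1
rel cm [0.29 0.03 5.98] spin -0.003
scene 213 [0.5024 0.1911 0.1525] [0.554  0.2239 0.2133]
[0.1539 0.1557 0.1638 0.1813 0.1933 0.2064]Traceback (most recent call last):
  File "<stdin>", line 8, in <module>
    return umr_minimum(a, axis, None, out, keepdims, initial, where)
ValueError: zero-size array to reduction operation minimum which has no identity
```

View pics/s2.png

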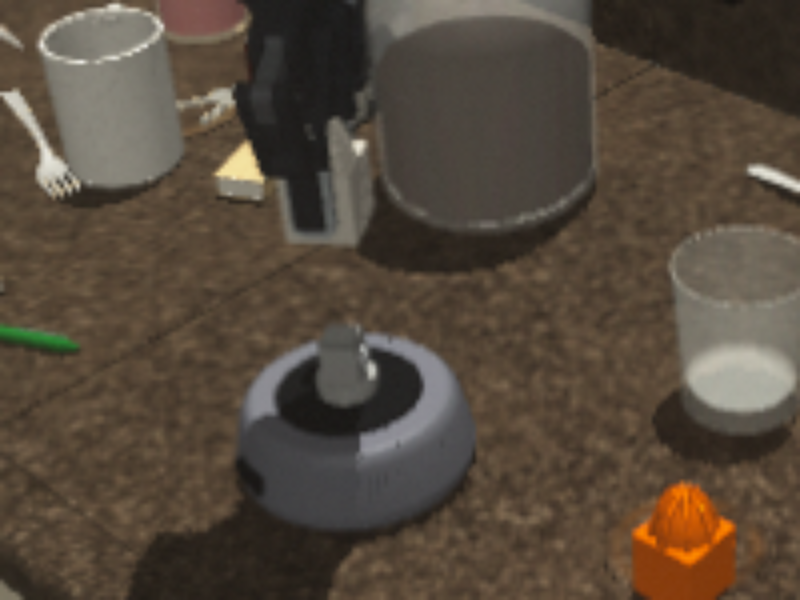

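The cone is held upright with its lower edge at (325,240), z ≈ 0.153, above the drive at (345,350). Next I'll measure its offset in the grip.

```bash
python3 - <<'E'
from h import *
o=bot.get_obs()['eef_pos']; d=np.load("scene1.npz"); Q=d['P'].reshape(-1,3); C=d['px'].reshape(-1,3).astype(int)
m=(np.hypot(*(Q[:,:2]-o[:2]).T)<.035)&(Q[:,2]>.150)&(Q[:,2]<.192)&(C.min(1)>90)
a=np.radians(33.8); ty=np.array([np.cos(a),np.sin(a)]); tx=np.array([-ty[1],ty[0]])
D=Q[m][:,:2]-o[:2]; X=D@tx*1000; Y=D@ty*1000; Z=Q[m][:,2]
for lo in np.arange(-26,26,2): 
    k=(X>=lo)&(X<lo+2); 
    if k.any(): print(lo,k.sum(),np.median(Y[k]).round(1),Y[k].min().round(1),Y[k].max().round(1),Z[k].min().round(4))
k=(np.abs(Y)<14)&(X<-10)&(Z<.19); p=np.polyfit(Y[k],X[k],1);print("face",np.median(X[k]),p,k.sum())
print("drive in scene frame rel", )
E
python3 go.py
```

```text
-22 1 -21.2 -21.2 -21.2 0.1649
-20 29 -16.3 -19.9 17.5 0.1563
-18 20 -18.0 -20.5 14.1 0.1555
-16 24 -17.9 -21.2 18.0 0.157
-14 13 -18.4 -20.2 -16.1 0.158
-12 13 -19.6 -27.2 -16.1 0.1544
-10 6 -23.9 -26.3 -18.2 0.1555
-8 3 -25.1 -26.1 -18.9 0.1558
-6 2 -22.3 -26.4 -18.2 0.1553
-4 2 -23.6 -26.3 -20.9 0.1569
-2 2 -21.9 -23.9 -19.8 0.1561
0 1 -23.8 -23.8 -23.8 0.1608
2 3 -18.4 -26.4 -16.5 0.1539
4 2 -26.1 -27.6 -24.6 0.163
6 2 -21.3 -25.3 -17.2 0.154
8 3 -18.5 -23.8 -16.5 0.1535
10 6 -21.0 -24.6 -17.7 0.1542
12 9 -18.8 -20.0 -15.9 0.1567
14 11 -18.2 -20.0 -15.5 0.1525
face -18.9200274173329 [  0.10084073 -19.96766325] 5
drive in scene frame rel
t 5.4167 pos [0.5289 0.2198 0.1603] yaw_y 33.79 tilt 0.08 F [-0.2  0.2 -1.1] T [0.02 0.02 0.04] w 0.41 g 60.1
```

```bash
python3 go.py .5263 .2233 .10 34
```

```text
t 5.4167 pos [0.5289 0.2198 0.1603] yaw_y 33.79 tilt 0.08 F [-0.2  0.2 -1.1] T [0.02 0.02 0.04] w 0.41 g 60.1
rel cm [ 0.44 -0.01  6.03] spin -0.004
```

```bash
python3 -m jog '[[0.44,0,1.5,0],[0.44,0,3,0],[0.44,0,4.5,0],[0.44,0,5.5,0],[0.44,0,5.8,0],[0.44,0,5.8,0],[0.44,0,5.8,0],[0.44,0,5.8,0]]'; python3 go.py .5263 .2233 .092 34
```

```text
t: 6.08
eef_pos: [0.5265, 0.226, 0.1037]
tool_rot: [0.0, 0.47, 0.883, 0.001]
contact_force: [0.1, 0.7, -1.0]
gripper_width: 0.414
grasp_force: 60.1
t 6.0833 pos [0.5265 0.226  0.1037] yaw_y 33.95 tilt 0.08 F [ 0.1  0.7 -1. ] T [ 0.01 -0.01 -0.04] w 0.414 g 60.1
rel cm [-0.21 -0.17  1.17] spin -0.001
```

```bash
python3 -m jog '[[-0.2,-0.17,0.3,0],[-0.2,-0.17,0.5,0],[-0.2,-0.17,0.5,0],[-0.2,-0.17,0.5,0]]'; python3 go.py .5263 .2233 .092 34
```

```text
t: 6.42
eef_pos: [0.5255, 0.223, 0.0978]
tool_rot: [0.0, 0.47, 0.883, -0.0]
contact_force: [-0.1, 0.7, -1.7]
gripper_width: 0.41
grasp_force: 60.1
t 6.4167 pos [0.5255 0.223  0.0978] yaw_y 33.97 tilt 0.01 F [-0.1  0.7 -1.7] T [ 0.04 -0.   -0.03] w 0.41 g 60.1
rel cm [-0.02  0.08  0.58] spin -0.001
```

Within 1 mm. Now I'll go down in small steps, watching the force.

```bash
python3 -m jog '[[0,0.05,0.2,0],[0,0.05,0.4,0],[0,0.05,0.5,0],[0,0.05,0.6,0],[0,0.05,0.6,0],[0,0.05,0.6,0]]'; python3 go.py .5263 .2233 .086 34
```

```text
t: 6.92
eef_pos: [0.5259, 0.2235, 0.0917]
tool_rot: [-0.0, 0.47, 0.883, -0.0]
contact_force: [-0.1, -0.9, -0.2]
gripper_width: 0.414
grasp_force: 60.1
t 6.9167 pos [0.5259 0.2235 0.0917] yaw_y 33.98 tilt 0.01 F [-0.1 -0.9 -0.2] T [-0.01 -0.03  0.04] w 0.414 g 60.1
rel cm [-0.04  0.03  0.57] spin -0.0
```

```bash
python3 -m jog '[[0,0,0.1,0],[0,0,0.2,0],[0,0,0.3,0],[0,0,0.3,0],[0,0,0.3,0]]'; python3 go.py;  python3 -m jog '[[0,0,0.1,0],[0,0,0.2,0],[0,0,0.2,0],[0,0,0.2,0]]'; python3 go.py .5263 .2233 .086 34
```

```text
t: 7.33
eef_pos: [0.5262, 0.2237, 0.0889]
tool_rot: [0.0, 0.47, 0.883, 0.0]
contact_force: [1.2, 0.6, -2.4]
gripper_width: 0.408
grasp_force: 60.3
t 7.3333 pos [0.5262 0.2237 0.0889] yaw_y 33.98 tilt 0.04 F [ 1.2  0.6 -2.4] T [ 0.08 -0.16  0.05] w 0.408 g 60.3
t: 7.67
eef_pos: [0.5267, 0.2241, 0.0872]
tool_rot: [0.0, 0.47, 0.883, 0.001]
contact_force: [2.2, 2.3, 0.4]
gripper_width: 0.41
grasp_force: 60.3
t 7.6667 pos [0.5267 0.2241 0.0872] yaw_y 33.98 tilt 0.12 F [2.2 2.3 0.4] T [ 0.5  -0.73 -0.01] w 0.41 g 60.3
rel cm [-0.04 -0.08  0.12] spin -0.0
```

```bash
python3 -m jog '[[0,0.08,0,0],[0,0.08,0.1,0],[0,0.08,0.2,0],[0,0.08,0.2,0],[0,0.08,0.2,0]]'; python3 go.py .5263 .2233 .086 34
```

```text
t: 8.08
eef_pos: [0.5268, 0.2241, 0.0847]
tool_rot: [0.0, 0.47, 0.883, 0.0]
contact_force: [3.2, 2.7, -2.0]
gripper_width: 0.413
grasp_force: 60.3
t 8.0833 pos [0.5268 0.2241 0.0847] yaw_y 33.98 tilt 0.04 F [ 3.2  2.7 -2. ] T [ 0.47 -0.84  0.04] w 0.413 g 60.3
rel cm [-0.04 -0.09 -0.13] spin -0.0
```

```bash
python3 -m jog '[[0,0.1,0,0],[0,0.1,0.05,0],[0,0.1,0.1,0],[0,0.1,0.1,0]]'; python3 go.py;python3 -m jog '[[0,0,0.05,0],[0,0,0.1,0],[0,0,0.1,0]]'; python3 go.py
```

```text
t: 8.42
eef_pos: [0.527, 0.2242, 0.0835]
tool_rot: [-0.0, 0.47, 0.883, -0.0]
contact_force: [0.7, 1.1, -0.7]
gripper_width: 0.413
grasp_force: 60.3
t 8.4167 pos [0.527  0.2242 0.0835] yaw_y 33.97 tilt 0.06 F [ 0.7  1.1 -0.7] T [ 0.18 -0.22  0.05] w 0.413 g 60.3
t: 8.67
eef_pos: [0.527, 0.2242, 0.0825]
tool_rot: [-0.0, 0.47, 0.883, -0.0]
contact_force: [0.3, 0.9, -1.5]
gripper_width: 0.413
grasp_force: 60.3
t 8.6667 pos [0.527  0.2242 0.0825] yaw_y 33.97 tilt 0.06 F [ 0.3  0.9 -1.5] T [ 0.08 -0.14 -0.01] w 0.413 g 60.3
```

Lateral load is relieved and the socket is over the drive (underside ≈ 15.5 mm above the collar). I'll press on in small steps.

```bash
for i in 1; do :; done; python3 -m jog '[[0,0,0.05,0],[0,0,0.1,0],[0,0,0.15,0],[0,0,0.15,0]]'; python3 go.py;python3 -m jog '[[0,0,0.05,0],[0,0,0.1,0],[0,0,0.15,0],[0,0,0.15,0]]'; python3 go.py
```

```text
t: 9.0
eef_pos: [0.5276, 0.2239, 0.0812]
tool_rot: [0.0, 0.47, 0.883, -0.0]
contact_force: [0.7, -1.0, 0.4]
gripper_width: 0.413
grasp_force: 60.4
t 9.0 pos [0.5276 0.2239 0.0812] yaw_y 33.95 tilt 0.05 F [ 0.7 -1.   0.4] T [-0.34 -0.22  0.  ] w 0.413 g 60.4
t: 9.33
eef_pos: [0.5282, 0.2238, 0.08]
tool_rot: [0.001, 0.47, 0.883, -0.0]
contact_force: [3.1, -4.2, 2.3]
gripper_width: 0.416
grasp_force: 60.7
t 9.3333 pos [0.5282 0.2238 0.08  ] yaw_y 33.94 tilt 0.07 F [ 3.1 -4.2  2.3] T [-0.85 -0.7   0.  ] w 0.416 g 60.7
```

```bash
python3 -m jog '[[-0.04,0,0.05,0],[-0.04,0,0.1,0],[-0.04,0,0.1,0],[-0.04,0,0.1,0]]'; python3 go.py;python3 -m jog '[[0,0,0.05,0],[0,0,0.1,0],[0,0,0.1,0]]'; python3 go.py
```

```text
t: 9.67
eef_pos: [0.5281, 0.2238, 0.0786]
tool_rot: [0.0, 0.47, 0.883, 0.0]
contact_force: [3.7, -3.7, 1.3]
gripper_width: 0.412
grasp_force: 60.6
t 9.6667 pos [0.5281 0.2238 0.0786] yaw_y 33.96 tilt 0.04 F [ 3.7 -3.7  1.3] T [-0.86 -0.91  0.01] w 0.412 g 60.6
t: 9.92
eef_pos: [0.5281, 0.2238, 0.0777]
tool_rot: [0.0, 0.47, 0.883, 0.0]
contact_force: [2.9, -3.9, 0.7]
gripper_width: 0.408
grasp_force: 60.7
t 9.9167 pos [0.5281 0.2238 0.0777] yaw_y 33.95 tilt 0.04 F [ 2.9 -3.9  0.7] T [-0.86 -0.89 -0.02] w 0.408 g 60.7
```

```bash
python3 -m jog '[[0,0,0.05,0],[0,0,0.1,0],[0,0,0.15,0],[0,0,0.2,0],[0,0,0.2,0]]'; python3 go.py;python3 -m jog '[[0,0,0.05,0],[0,0,0.1,0],[0,0,0.15,0],[0,0,0.15,0]]'; python3 go.py
```

```text
t: 10.33
eef_pos: [0.5278, 0.2236, 0.0753]
tool_rot: [0.0, 0.47, 0.883, -0.0]
contact_force: [3.5, -3.9, -0.6]
gripper_width: 0.412
grasp_force: 60.5
t 10.3333 pos [0.5278 0.2236 0.0753] yaw_y 33.95 tilt 0.03 F [ 3.5 -3.9 -0.6] T [-0.88 -0.84 -0.03] w 0.412 g 60.5
t: 10.67
eef_pos: [0.5277, 0.2235, 0.0737]
tool_rot: [-0.0, 0.47, 0.883, -0.0]
contact_force: [3.7, -3.0, -2.3]
gripper_width: 0.411
grasp_force: 60.4
t 10.6667 pos [0.5277 0.2235 0.0737] yaw_y 33.95 tilt 0.05 F [ 3.7 -3.  -2.3] T [-0.82 -0.86 -0.05] w 0.411 g 60.4
```

```bash
python3 -m jog '[[0,0,0.05,0],[0,0,0.1,0],[0,0,0.15,0],[0,0,0.2,0],[0,0,0.2,0]]'; python3 go.py;python3 -m jog '[[0,0,0.05,0],[0,0,0.1,0],[0,0,0.15,0],[0,0,0.15,0]]'; python3 go.py
```

```text
t: 11.08
eef_pos: [0.5275, 0.2234, 0.0715]
tool_rot: [-0.0, 0.47, 0.883, -0.001]
contact_force: [4.1, -3.2, -4.5]
gripper_width: 0.411
grasp_force: 60.1
t 11.0833 pos [0.5275 0.2234 0.0715] yaw_y 33.95 tilt 0.06 F [ 4.1 -3.2 -4.5] T [-0.72 -0.92 -0.04] w 0.411 g 60.1
t: 11.42
eef_pos: [0.5274, 0.2236, 0.0698]
tool_rot: [-0.0, 0.47, 0.883, -0.0]
contact_force: [4.6, -2.0, -6.3]
gripper_width: 0.409
grasp_force: 60.3
t 11.4167 pos [0.5274 0.2236 0.0698] yaw_y 33.95 tilt 0.06 F [ 4.6 -2.  -6.3] T [-0.6  -0.98  0.04] w 0.409 g 60.3
```

```bash
python3 -m jog '[[0,0,0.05,0],[0,0,0.1,0],[0,0,0.1,0]]'; python3 go.py;python3 -m jog '[[0,0,0.05,0],[0,0,0.1,0],[0,0,0.1,0]]'; python3 go.py;python3 -m jog '[[0,0,0.05,0],[0,0,0.05,0],[0,0,0.05,0]]'; python3 go.py
```

```text
t: 11.67
eef_pos: [0.5271, 0.2241, 0.0692]
tool_rot: [-0.0, 0.47, 0.883, -0.0]
contact_force: [3.7, -1.6, -6.4]
gripper_width: 0.414
grasp_force: 60.3
t 11.6667 pos [0.5271 0.2241 0.0692] yaw_y 33.99 tilt 0.07 F [ 3.7 -1.6 -6.4] T [-0.42 -0.63 -0.03] w 0.414 g 60.3
t: 11.92
eef_pos: [0.5269, 0.2245, 0.0685]
tool_rot: [-0.001, 0.469, 0.883, -0.0]
contact_force: [1.7, -1.2, -4.4]
gripper_width: 0.414
grasp_force: 60.3
t 11.9167 pos [0.5269 0.2245 0.0685] yaw_y 34.0 tilt 0.06 F [ 1.7 -1.2 -4.4] T [-0.29 -0.17 -0.  ] w 0.414 g 60.3
t: 12.17
eef_pos: [0.5272, 0.2246, 0.0683]
tool_rot: [-0.0, 0.469, 0.883, 0.0]
contact_force: [0.2, -0.2, -4.2]
gripper_width: 0.414
grasp_force: 60.3
t 12.1667 pos [0.5272 0.2246 0.0683] yaw_y 34.01 tilt 0.03 F [ 0.2 -0.2 -4.2] T [-0.13 -0.01  0.04] w 0.414 g 60.3
```

```bash
python3 -m jog '[[0,0,0.05,0],[0,0,0.1,0],[0,0,0.1,0]]'; python3 go.py;python3 -m jog '[[0,0,0.05,0],[0,0,0.1,0],[0,0,0.1,0]]'; python3 go.py
```

```text
t: 12.42
eef_pos: [0.5277, 0.2247, 0.0675]
tool_rot: [0.0, 0.469, 0.883, 0.0]
contact_force: [0.1, 0.4, -1.7]
gripper_width: 0.412
grasp_force: 60.4
t 12.4167 pos [0.5277 0.2247 0.0675] yaw_y 34.0 tilt 0.05 F [ 0.1  0.4 -1.7] T [-0.02  0.03 -0.04] w 0.412 g 60.4
t: 12.67
eef_pos: [0.5277, 0.2243, 0.0663]
tool_rot: [0.0, 0.47, 0.883, 0.0]
contact_force: [0.2, -0.2, -1.6]
gripper_width: 0.415
grasp_force: 60.6
t 12.6667 pos [0.5277 0.2243 0.0663] yaw_y 33.98 tilt 0.02 F [ 0.2 -0.2 -1.6] T [-0.03  0.01  0.02] w 0.415 g 60.6
```

```bash
python3 -m jog '[[0,0,0.05,0],[0,0,0.1,0],[0,0,0.1,0]]'; python3 go.py;python3 -m jog '[[0,0,0.05,0],[0,0,0.05,0]]'; python3 go.py
python3 - <<'E'
from h import *
r=bot.read_camera("scene"); cv2.imwrite("pics/s3.png",cv2.resize(r['pixels'][150:255,150:290,::-1],(800,600),interpolation=cv2.INTER_CUBIC))
E
```

```text
t: 12.92
eef_pos: [0.5277, 0.2243, 0.0663]
tool_rot: [0.0, 0.47, 0.883, -0.0]
contact_force: [-3.0, -1.5, 8.0]
gripper_width: 0.416
grasp_force: 62.1
t 12.9167 pos [0.5277 0.2243 0.0663] yaw_y 33.98 tilt 0.03 F [-3.  -1.5  8. ] T [-0.33  0.69 -0.01] w 0.416 g 62.1
t: 13.08
eef_pos: [0.5277, 0.2244, 0.0662]
tool_rot: [0.0, 0.47, 0.883, -0.0]
contact_force: [-5.0, -3.7, 12.2]
gripper_width: 0.415
grasp_force: 62.7
t 13.0833 pos [0.5277 0.2244 0.0662] yaw_y 33.98 tilt 0.05 F [-5.  -3.7 12.2] T [-0.58  0.94  0.  ] w 0.415 g 62.7
```

View pics/s3.png

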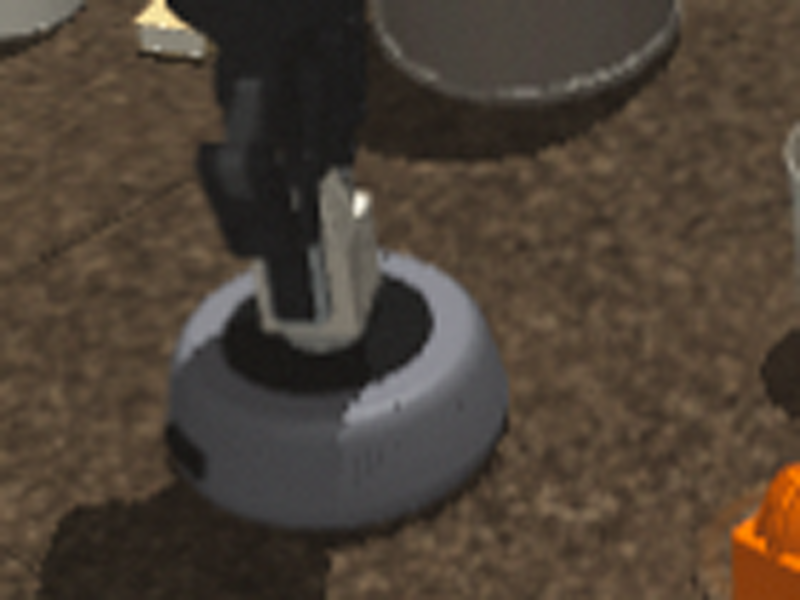

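The cone's hub sits on the collar at about (325,335) in the crop. A hard stop came at TCP z = 0.066, as expected for home. I'll relax, release and retreat.

```bash
python3 -m jog '[[0,0,-0.1,0],[0,0,-0.1,0],[0,0,-0.1,0]]'; python3 go.py; python3 -m jog '[[0,0,0,0],[0,0,0,0],[0,0,0,0],[0,0,0,0],[0,0,0,0],[0,0,0,0],[0,0,0,0],[0,0,0,0]]' -1; python3 -m jog '[[0,0,-1,0],[0,0,-3,0],[0,0,-6,0],[0,0,-10,0],[0,0,-14,0],[-4,0,-14,0],[-8,0,-14,0],[-12,0,-14,0],[-16,0,-14,0],[-16,0,-14,0],[-16,0,-14,0],[-16,0,-14,0]]'
python3 - <<'E'
from h import *
r=bot.read_camera("scene"); P=cloud(r).reshape(-1,3); cv2.imwrite("pics/s4.png",cv2.resize(r['pixels'][150:255,150:290,::-1],(800,600),interpolation=cv2.INTER_CUBIC))
for z in((.09,.1),(.1,.13),(.062,.1)):
    Q=P[(np.hypot(P[:,0]-.527,P[:,1]-.221)<.03)&(P[:,2]>z[0])&(P[:,2]<z[1])]; print(len(Q),cv2.minAreaRect((Q[:,:2]*1000).astype(np.float32)),Q[:,2].max(),)
E
python3 go.py
```

```text
t: 13.38
eef_pos: [0.5279, 0.2243, 0.0663]
tool_rot: [0.0, 0.47, 0.883, 0.0]
contact_force: [-1.0, 0.1, 6.4]
gripper_width: 0.411
grasp_force: 61.6
t 13.3833 pos [0.5279 0.2243 0.0663] yaw_y 33.98 tilt 0.04 F [-1.   0.1  6.4] T [-0.18  0.35  0.04] w 0.411 g 61.6
t: 14.05
eef_pos: [0.5277, 0.2242, 0.0658]
tool_rot: [-0.0, 0.47, 0.883, 0.0]
contact_force: [0.3, -1.3, -0.4]
gripper_width: 1.001
grasp_force: 0.0
t: 15.05
eef_pos: [0.6167, 0.092, 0.2062]
tool_rot: [-0.0, 0.47, 0.883, 0.0]
contact_force: [0.3, 0.6, 0.7]
gripper_width: 0.999
grasp_force: 0.0
124 ((527.84765625, 221.84521484375), (39.652549743652344, 36.96724319458008), 34.66549301147461) 0.09997574824738287
190 ((524.7586059570312, 217.37734985351562), (22.416465759277344, 32.888519287109375), 59.432682037353516) 0.1245414021934535
363 ((527.6380615234375, 221.8001708984375), (41.60371017456055, 37.131622314453125), 34.66550064086914) 0.09997574824738287
t 15.1 pos [0.6164 0.093  0.2063] yaw_y 34.08 tilt 0.05 F [-0.1  1.2  0.9] T [-0.01 -0.03 -0.03] w 0.999 g 0.0
```

View pics/s4.png

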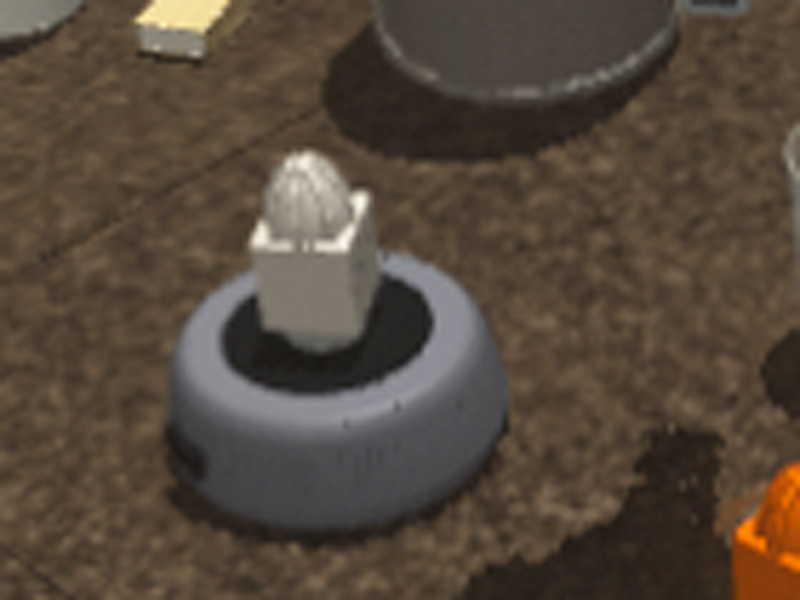

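The cone stands upright on the collar at (315,260) in the crop, its top at z ≈ 0.1245 against 0.124 expected. The robot is clear.

```bash
python3 -c "
from station import bot
print(bot.hand_in())"
```

```text
the job is handed in; nothing more can be done
None
```

The white cone is on the citrus press drive, fully home on the collar and released, with the robot clear; I handed the job in at about 15 s, and the hand-in returned no verdict.

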